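Count out three bearing balls on a rocking counting board

ROBOT

A 6-joint arm with a two-finger parallel gripper is mounted at the origin on a cart in front of the work surface, level with it; the furniture and walls round the work are solid. World frame = base frame: x ahead of the robot, y to its left, z up, the work surface at z = 0. Lengths are in m, angles in rad, forces in N, time in s.
With the tool pointing down it reaches from about 0.3 to 0.875 m from the base axis. Payload 4.2 kg.
Tool frame: the origin (TCP) lies midway between the tips of the shut fingers; the grasp point (between the pads) lies bot.tcp_to_grasp behind it (bot.tcp_to_grasp is the distance from the TCP to the grasp point, in m); z points along the fingers, x is the direction in which the jaws open and shut, and the axes are right-handed (so a half turn about z gives the same grasp; the last joint's range is limited). The gripper opens to 85 mm and grips with 20 to 120 N. Pads are 22 mm wide; open, the fingers measure 114 mm over their backs; the gripper's body (76 mm by 85 mm) begins 54 mm behind the grasp point. The pads swing forward as they close: fully open they stand 13 mm farther back than shut.
Start: joints at [1.096, 0.32, 1.565, -0, 1.257, -0.02], TCP at [0.253, 0.517, 0.231] pointing down, gripper open.
Joint ranges: [-3.11, 3.11], [-0.84, 2.01], [0.21, 2.61], [-1.34, 4.49], [0.05, 2.63], [-2.56, 2.56]. Speed limits (rad/s): [2.57, 2.57, 3.14, 3.14, 3.14, 3.14].

INTERFACE

Orientations are given as a unit quaternion [w, x, y, z].
In Python, from plant import read_state, grab_frame, job_done, outline_of, bot gives the robot as it stands.
- The arm moves only by the tool carry_out, never from a script. Its argument "increments" is a list of rows, each a list of 3 entries, a list of its own where there are three numbers: the shift along the tool's x, y, z in mm, then the turn about the tool's z in rad, then the opening, from -1 (shut) to 1 (fully open). In form: [[[dx, dy, dz], yaw, grip], ...]. A call has 1 to 5 rows; each row is the pose to reach, as a shift and turn from the pose measured when the call began, along the tool's axes at that moment; what a row does not reach only later rows make up. A row lasts 1/8 s, in which the tool goes at most 62.5 mm and 10.7 degrees, less where a joint would pass 70% of its speed; a pose out of reach is approached as far as the arm can. A call with a gripper value outside its range is refused whole. The fingers move at their own pace and stop on an object; "squeeze" is the grip in N (left out, the last holds). Time passes only in rows, so rows that repeat a pose let the fingers close. It gives the time, the measured TCP pose, the force and the opening at its end, in the units of the state.
- read_state(): the state, without advancing time (a new reading comes with each control period).
- grab_frame(name): name is "scene" or "top" or "wrist"; returns a dict with "color" (420x560x3 uint8, red, green, blue), "intrinsics" (3x3 intrinsics, pixels), "R" (3x3) and "t" (3): a world point X has camera coordinates R X + t. Camera axes: x right, y down, z forward; pixel columns grow to the right and rows downward; lengths in m; the calibration is good to about 2 mm. A picture is of the moment at which its call begins. There is no depth.
- job_done(): hands the job in, once; it reports no verdict.
Trained networks look in the newest picture that a camera, given by its name, has taken for a name from the list of things; names that differ only in an ending like _2 or _b are one class to them, and where a whole thing is asked for, a point or a joint stands for the part that bears it (a point fixed in the world has none). Each returns a list of dicts, best first, with "conf" (0 to 1); they miss things now and then, are a little off and sometimes report something else, mostly with a low value. They report only what shows in the picture. A call takes as long as a camera call.
- outline_of(name, camera): "pixels" (420x560 bool, what is visible of it) and "box" ([left, top, right, bottom] in pixels, round what is visible of it).
The state is a dict: "clock": time; "joint_pos": joint angles; "joint_velocities": joint speeds; "effort": joint torques, N m; "tool_pos": TCP position; "orientation": TCP orientation; "force": force on the tool from outside, world axes, zero at the start; "wrist_torque": the same for the moment, N m; "gripper_width": opening from 0.0 (shut) to 1.0 (fully open).
Only numpy, scipy, OpenCV 4.12 (cv2) and the standard library are available. Lean on these libraries where they do the work, as an engineer would, in place of code of your own. Each camera call takes 0.05 s, during which the arm holds its last target.

TASK

Count out three bearing balls with the rocking counting board that has three pockets: tip its pocket end down so that the balls run over and fill all three pockets, then tip it back so that the two left over return to the channel, and leave it tipped that way. Work the board by its end tabs without touching the balls, and leave the narrower two-pocket board alone.

Things in the scene. Friction and masses are not known exactly. Their poses are not given: they have to be found in the camera images.
- triple (a joint): Tilt of the three-pocket board, rad: 0 level, +0.25 pocket end fully down, -0.25 channel end fully down, with stops at both; starts at -0.25 to -0.23. The pivot is stiff: the board stays where it is left; 3 to 8 N pressed down on an end tab tips it.
- triple_frame (a point): Middle of the wooden three-pocket board, in its floor plane, on the pivot 60 mm above the bench; tilts with it: x along to the pocket end, y along the pivot, z out of the floor. Trough inside x -75 to 75, y -39 to 39 mm, walls 6 thick, 26 high. Fins 14 high part it into three lanes, each with a pocket 22 square, 13 deep at the +x end. Channel at the -x end.
- triple_pocket0 (a point): centre of a ball seated in one of the board's three pockets, which lie side by side against the end wall; in the board frame x 64, y -26, z -3 mm
- triple_pocket1 (a point): centre of a ball seated in one of the board's three pockets, which lie side by side against the end wall; in the board frame x 64, y 0, z -3 mm
- triple_pocket2 (a point): centre of a ball seated in one of the board's three pockets, which lie side by side against the end wall; in the board frame x 64, y 26, z -3 mm
- triple_channel (a point): middle of the channel, 10 mm over its floor: in the board frame x -51, y 0, z 8 mm; the channel is the sunk end of the trough's floor, away from the pockets, 48 mm long and 78 mm wide over the three lanes; the balls take about a second to run across the tipped board
- triple_pocket_tab (a point): Where to press to tip the pocket end down: centre of the top of the flat tab outside the trough's pocket-end wall, at x 108, y 0, z 4 mm of the board frame. The tab is 42 mm long (x 80 to 122), 90 mm wide; the wall beside it stands 22 mm above it. The point travels 53 mm down from stop to stop.
- triple_channel_tab (a point): The same at the other end: centre of the top of the tab outside the channel-end wall, at x -108, y 0, z 4 mm of the board frame; pressed down to tip the channel end down.
- ball0: one of the five identical plain steel bearing balls, 20 mm diameter, that start in the channel of the three-pocket board; origin at its centre
- ball1: one of the five identical plain steel bearing balls, 20 mm diameter, that start in the channel of the three-pocket board; origin at its centre
- ball2: one of the five identical plain steel bearing balls, 20 mm diameter, that start in the channel of the three-pocket board; origin at its centre
- ball3: one of the five identical plain steel bearing balls, 20 mm diameter, that start in the channel of the three-pocket board; origin at its centre
- ball4: one of the five identical plain steel bearing balls, 20 mm diameter, that start in the channel of the three-pocket board; origin at its centre
- double (a joint): Tilt, rad, same meaning, of the other counting board, which is to be left alone: the same make and length with two pockets and three balls, only 64 mm wide; starts at -0.25 to -0.23. The two boards stand side by side about 0.38 m apart, either one at the left, both with the pocket end away from the robot, turned up to 17 deg.

How it is judged:
On the way:
1. the three-pocket board is tipped pocket end down (by at least 0.10 rad) with a ball in each of its three pockets (value of joint triple above 0.1 rad and distance between any of ball0, ball1, ball2, ball3, ball4 and triple_pocket0 below 0.01 m and distance between any of ball0, ball1, ball2, ball3, ball4 and triple_pocket1 below 0.01 m and distance between any of ball0, ball1, ball2, ball3, ball4 and triple_pocket2 below 0.01 m), for 0.2 s.
At the end, for the whole second after the job is handed in: Each of the three pockets holds a ball (within 10 mm of its seat); the other two lie in the channel (22 mm or more from the board's middle, within 45 mm of the channel's middle); the board is left tipped channel end down by at least 0.10 rad (value of joint triple below -0.1 rad and distance between any of ball0, ball1, ball2, ball3, ball4 and triple_pocket0 below 0.01 m and distance between any of ball0, ball1, ball2, ball3, ball4 and triple_pocket1 below 0.01 m and distance between any of ball0, ball1, ball2, ball3, ball4 and triple_pocket2 below 0.01 m and ((x of ball0 in the frame of triple_frame below -0.022 m and distance between ball0 and triple_channel below 0.045 m) or distance between ball0 and triple_pocket0 below 0.01 m or distance between ball0 and triple_pocket1 below 0.01 m or distance between ball0 and triple_pocket2 below 0.01 m) and ((x of ball1 in the frame of triple_frame below -0.022 m and distance between ball1 and triple_channel below 0.045 m) or distance between ball1 and triple_pocket0 below 0.01 m or distance between ball1 and triple_pocket1 below 0.01 m or distance between ball1 and triple_pocket2 below 0.01 m) and ((x of ball2 in the frame of triple_frame below -0.022 m and distance between ball2 and triple_channel below 0.045 m) or distance between ball2 and triple_pocket0 below 0.01 m or distance between ball2 and triple_pocket1 below 0.01 m or distance between ball2 and triple_pocket2 below 0.01 m) and ((x of ball3 in the frame of triple_frame below -0.022 m and distance between ball3 and triple_channel below 0.045 m) or distance between ball3 and triple_pocket0 below 0.01 m or distance between ball3 and triple_pocket1 below 0.01 m or distance between ball3 and triple_pocket2 below 0.01 m) and ((x of ball4 in the frame of triple_frame below -0.022 m and distance between ball4 and triple_channel below 0.045 m) or distance between ball4 and triple_pocket0 below 0.01 m or distance between ball4 and triple_pocket1 below 0.01 m or distance between ball4 and triple_pocket2 below 0.01 m)); the robot touches nothing.
It fails at once if the two-pocket board is tipped (to more than -0.14 rad) (value of joint double above -0.14 rad).
It fails at once if the fingers touch one of the five balls (contact force between the fingers and ball0 above 0.5 N or contact force between the fingers and ball1 above 0.5 N or contact force between the fingers and ball2 above 0.5 N or contact force between the fingers and ball3 above 0.5 N or contact force between the fingers and ball4 above 0.5 N).
It also fails if it takes over 40 s, if anything falls off the work surface, if the arm or the gripper's body presses on something with over 40 N, if the wrist force passes 120 N, or if a joint passes its speed limit or range.

## Working session

There is one attempt and no reset: what is moved stays moved. The work goes in short steps, Python scripts to look and compute and a tool call to move; the robot and the scene stay as the last step left them, time stands still between calls to the robot, and variables do not carry over. Pictures are saved under pics/ and viewed, and the job is handed in when it is done.

Besides the shell and the picture viewer there is one more tool, called after "Call:" as name([rows], argument=value, ...), one row to a line, values as JSON. carry_out: Moves the arm, as the interface text tells. Its arguments: {"type":"object","properties":{"increments":{"type":"array"},"squeeze":{"type":"number"}},"required":["increments"]}

```bash
mkdir -p pics
cat > h.py <<'E'
import numpy as np, cv2
from plant import read_state, grab_frame, job_done, outline_of, bot
def save(f,n): cv2.imwrite('pics/'+n,cv2.cvtColor(f['color'],cv2.COLOR_RGB2BGR))
def proj(f,X):
    X=np.atleast_2d(X); c=X@np.array(f['R']).T+np.array(f['t']); p=c@np.array(f['intrinsics']).T
    return p[:,:2]/p[:,2:]
def ray(f,u,v,z):
    R=np.array(f['R']);t=np.array(f['t']);o=-R.T@t
    d=R.T@np.linalg.inv(f['intrinsics'])@np.array([u,v,1.]); return o+d*(z-o[2])/d[2]
E
python3 - <<'E'
from h import *
s=read_state(); print(s['clock'],s['tool_pos'],s['orientation'],s['force'],s['gripper_width'],bot.tcp_to_grasp)
for n in ['scene','top']:
    f=grab_frame(n); save(f,n+'0.png'); print(n,-np.array(f['R']).T@f['t'])
    for nm in ['triple_frame','double','triple_pocket_tab','triple_channel_tab','ball0']:
        for o in outline_of(nm,n)[:6]:
            ys,xs=np.nonzero(o['pixels']); print(nm,round(o['conf'],2),o['box'],xs.mean().round(1),ys.mean().round(1),len(xs))
E
```

```text
0.0 [0.25236064 0.5161332  0.23047075] [ 4.59880977e-04  8.48308331e-01  5.29501816e-01 -7.68887812e-04] [ 0.03201353 -0.30947536  0.76758614] 1.0035055021270278 0.0187
scene [ 0.05056409 -0.5829921   0.73388568]
triple_frame 0.98 [185.4, 152.9, 266.7, 230.1] 221.4 187.4 2841
triple_frame 0.64 [206.7, 194.0, 211.4, 199.6] 210.4 195.4 30
double 0.71 [289.2, 214.6, 381.3, 310.2] 332.4 260.2 3469
triple_pocket_tab 0.91 [179.8, 151.9, 266.3, 226.8] 221.9 186.9 2937
triple_channel_tab 0.7 [175.7, 153.8, 265.3, 229.4] 221.9 186.5 2822
ball0 0.57 [209.2, 195.8, 214.2, 200.7] 210.7 195.4 33
ball0 0.33 [287.8, 213.8, 380.4, 310.2] 332.7 259.0 3473
top [ 0.41570327 -0.01788311  1.12009722]
triple_frame 0.89 [163.6, 167.8, 222.2, 284.3] 192.9 223.6 4479
double 0.21 [167.6, 171.2, 225.8, 285.3] 193.0 223.8 4422
triple_pocket_tab 0.73 [165.0, 167.1, 224.2, 285.9] 193.0 224.4 4694
triple_channel_tab 0.68 [165.6, 173.2, 225.4, 285.3] 193.2 224.3 4709
ball0 0.6 [196.9, 250.8, 204.1, 259.0] 199.2 256.0 41
ball0 0.44 [184.1, 252.9, 192.8, 262.0] 187.2 258.0 65
ball0 0.37 [193.4, 241.3, 204.7, 255.3] 197.2 247.3 85
```

Run:
```python
import cv2
a=cv2.imread('pics/top0.png');b=cv2.imread('pics/scene0.png')
c=cv2.resize(a[150:310,130:430],None,fx=2.6,fy=2.6,interpolation=cv2.INTER_CUBIC);cv2.imwrite('pics/top0c.png',c)
```

```text
(no output)
```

View pics/top0c.png

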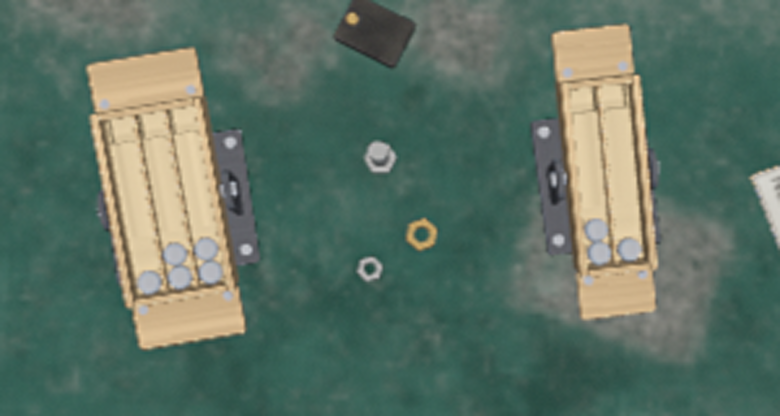

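View pics/scene0.png

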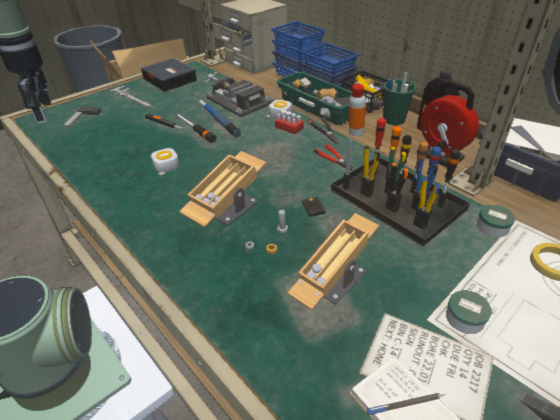

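View pics/top0.png

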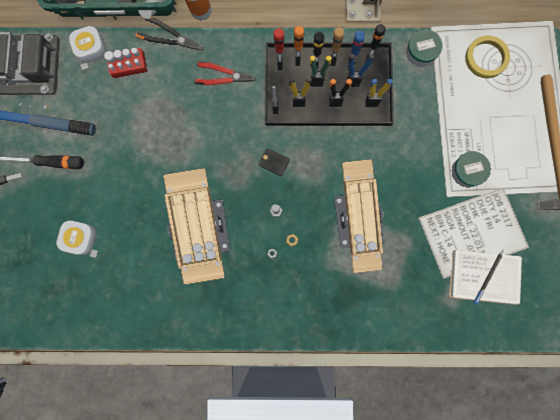

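The three-pocket board is the left one: in the top view it is centred near (193,224), with five balls near (195,250). The two-pocket board is at about (362,215). Next I fit the pose from the tab corners in both views.

```bash
python3 - <<'E'
import cv2
b=cv2.imread('pics/scene0.png')
cv2.imwrite('pics/scene0c.png',cv2.resize(b[140:240,170:280],None,fx=6,fy=6,interpolation=cv2.INTER_CUBIC))
E
cat >> h.py <<'E'
from scipy.spatial.transform import Rotation as Ro
def b2w(p,P):
    x,y,yaw,t=p; return Ro.from_euler('ZY',[yaw,t]).apply(P)+[x,y,.06]
E
python3 - <<'E'
from h import *
from scipy.optimize import least_squares
f=grab_frame('top'); g=grab_frame('scene')
px=np.array([[88,66],[195,48],[139,348],[245,331]])/2.6+[130,150]
P=np.array([[122,45,4],[122,-45,4],[-122,45,4],[-122,-45,4]])/1000.
r=least_squares(lambda p:(proj(f,b2w(p,P))-px).ravel(),[.45,.2,.1,-.24])
print(r.x,r.fun)
p=r.x
np.save('p.npy',p)
print(proj(g,b2w(p,P)).round(1))
for n,q in dict(pt=[.108,0,.004],ct=[-.108,0,.004]).items():
  for t in (p[3],.25,-.25): print(n,t,b2w([*p[:3],t],np.array(q)))
E
```

```text
[ 0.5235876   0.18797132  0.15476339 -0.30443243] [-0.49626924 -0.49954222  0.23866084  0.18132722  0.36131774 -0.04295442
 -0.09426418  0.36146969]
[[240.7 147.8]
 [265.7 159.1]
 [179.4 212.2]
 [204.  227.1]]
pt -0.30443242758732525 [0.62420533 0.20366879 0.09618926]
pt 0.25 [0.62795725 0.20425413 0.03715602]
pt -0.25 [0.62600167 0.20394904 0.09059528]
ct -0.30443242758732525 [0.42060052 0.17190421 0.03144288]
ct 0.25 [0.42117353 0.1719936  0.09059528]
ct -0.25 [0.41921796 0.17168851 0.03715602]
```

View pics/scene0c.png

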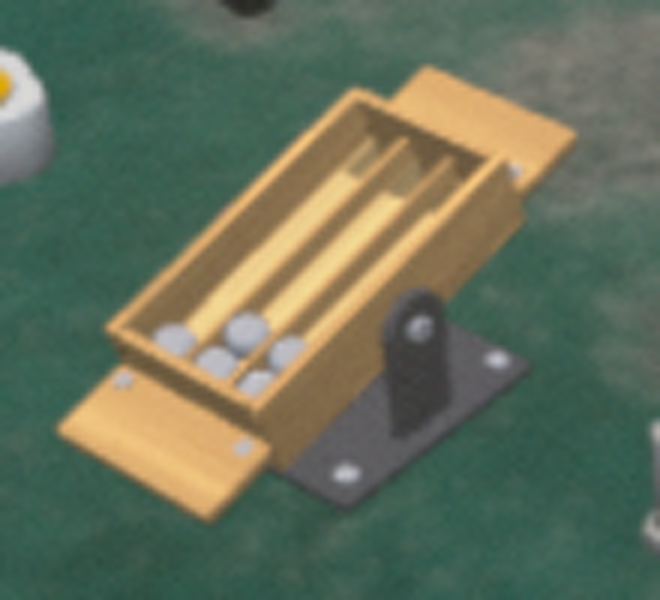

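```bash
cat >> h.py <<'E'
def inc(X,yaw=None):
    s=read_state(); R=Ro.from_quat(np.roll(s['orientation'],-1)).as_matrix()
    d=R.T@(np.array(X)-s['tool_pos'])*1000
    c=np.arctan2(R[1,0],R[0,0])
    return d.round(1), None if yaw is None else round(-(yaw-c),3), R[:,2].round(3)
E
python3 - <<'E'
from h import *
from scipy.optimize import least_squares
f=grab_frame('top'); g=grab_frame('scene')
px=np.array([[88,66],[195,48],[139,348],[245,331]])/2.6+[130,150]
pg=np.array([[430,66],[577,134],[58,430],[210,520]])/6+[170,140]
P=np.array([[122,45,4],[122,-45,4],[-122,45,4],[-122,-45,4]])/1000.
r=least_squares(lambda p:np.r_[(proj(f,b2w(p,P))-px).ravel(),(proj(g,b2w(p,P))-pg).ravel()],[.45,.2,.1,-.24])
print(r.x,r.fun.round(1)); p=r.x; np.save('p.npy',p)
for n,q in dict(pt=[.110,0,.004],ct=[-.110,0,.004]).items():
  for t in (.25,0,-.25): print(n,t,b2w([*p[:3],t],np.array(q)))
X=b2w([*p[:3],-.25],np.array([.11,0,.004])); X[2]=.15
print(inc(X,p[2]+np.pi/2))
E
```

```text
[ 0.5239115   0.18675124  0.16729686 -0.24483113] [ 0.1 -0.6  0.5 -0.4  1.   0.8  0.8  0.6 -0.3 -1.3  0.4 -1.5 -0.6 -0.8
 -1.  -1. ]
pt 0.25 [0.62997964 0.20466353 0.03666121]
pt 0 [0.63237573 0.20506817 0.064     ]
pt -0.25 [0.62802804 0.20433395 0.09109009]
ct 0.25 [0.41979495 0.16916852 0.09109009]
ct 0 [0.41544726 0.16843431 0.064     ]
ct -0.25 [0.41784336 0.16883895 0.03666121]
(array([-115.6,  474.4,   81.3]), np.float64(-0.622), array([ 0.,  0., -1.]))
```

Call:
carry_out([
  [[-15,60,0],-0.15,-1],
  [[-30,120,0],-0.3,-1],
  [[-45,180,10],-0.45,-1],
  [[-60,240,20],-0.6,-1],
  [[-75,300,30],-0.622,-1],
])

```text
clock: 1.42
tool_pos: [0.4903, 0.3164, 0.2014]
orientation: [0.0, 0.645, 0.764, 0.0]
force: [0.9, -0.0, 0.1]
gripper_width: 0.001
```

Run:
```python
from h import *
p=np.load('p.npy')
X=b2w([*p[:3],-.25],np.array([.11,0,.004])); X[2]=.15
print(inc(X,p[2]+np.pi/2),read_state()['clock'],read_state()['tool_pos'])
```

```text
(array([-133.6,  117. ,   51.4]), np.float64(0.001), array([ 0.001,  0.001, -1.   ])) 1.425 [0.4902555  0.31636542 0.20138202]
```

Call:
carry_out([
  [[-40,35,5],0,-1],
  [[-80,70,20],0,-1],
  [[-120,105,40],0,-1],
  [[-134,117,51],0,-1],
  [[-134,117,51],0,-1],
])

```text
clock: 2.05
tool_pos: [0.6279, 0.2032, 0.1491]
orientation: [-0.001, 0.646, 0.764, -0.001]
force: [0.0, 0.1, 0.3]
gripper_width: -0.002
```

Run:
```python
from h import *
p=np.load('p.npy')
X=b2w([*p[:3],.0],np.array([.11,0,.004])); X[2]=.036
print(inc(X,p[2]+np.pi/2),read_state()['tool_pos'],read_state()['force'])
f=grab_frame('wrist');save(f,'w1.png'); g=grab_frame('top');save(g,'t1.png')
a=cv2.imread('pics/t1.png');cv2.imwrite('pics/t1c.png',cv2.resize(a[140:300,130:260],None,fx=3.5,fy=3.5))
```

```text
(array([  1. ,   4.9, 113.1]), np.float64(-0.0), array([-0.002,  0.   , -1.   ])) [0.62793305 0.20322296 0.14909814] [0.0204384  0.06892105 0.29540447]
```

View pics/w1.png

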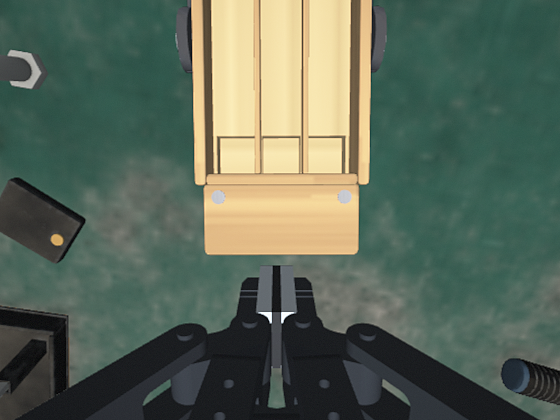

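View pics/t1c.png

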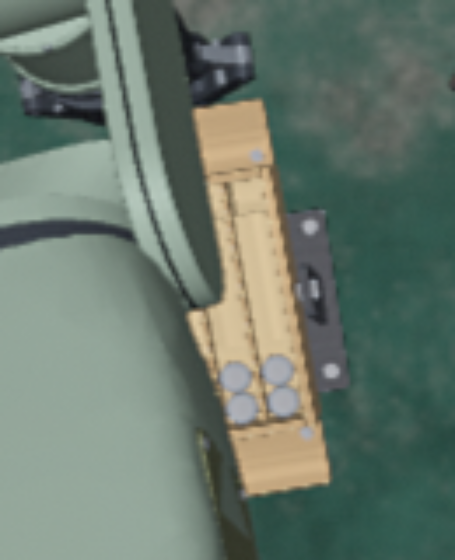

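Run:
```python
from h import *
p=np.load('p.npy'); f=grab_frame('wrist')
P=np.array([[122,45,4],[122,-45,4],[80,45,4],[80,-45,4],[110,0,4]])/1000.
for t in (-.25,-.235): print(proj(f,b2w([*p[:3],t],P)).round())
T=np.array(read_state()['tool_pos']);print(proj(f,T),proj(f,T-[0,0,.058]))
for n in ('triple_frame',):print([ (o['conf'],o['box']) for o in outline_of(n,'wrist')])
```

```text
[[353. 252.]
 [198. 252.]
 [354. 180.]
 [197. 179.]
 [275. 232.]]
[[352. 252.]
 [198. 252.]
 [354. 180.]
 [197. 180.]
 [275. 232.]]
[[277.77020566 282.66015145]] [[277.18359491 232.34586632]]
[(0.82, [187.0, 0.0, 371.7, 251.4])]
```

Wrist view: tab spans columns 205–358, rows 185–254. The fingertip projects onto it at about (277,232), within a few mm of the centre line. Descending now.

Call:
carry_out([
  [[2,3,25],0,-1],
  [[2,3,45],0,-1],
  [[2,4,54],0,-1],
  [[2,4,60],0,-1],
  [[2,4,66],0,-1],
])

```text
clock: 2.88
tool_pos: [0.6323, 0.2091, 0.0869]
orientation: [0.001, 0.644, 0.765, 0.003]
force: [1.3, 1.7, 4.2]
gripper_width: 0.0
```

Call:
carry_out([
  [[-2,0,6],0,-1],
  [[-2,0,12],0,-1],
  [[-2,0,18],0,-1],
  [[-2,0,24],0,-1],
  [[-2,0,30],0,-1],
])

```text
clock: 3.5
tool_pos: [0.6335, 0.207, 0.0568]
orientation: [0.002, 0.644, 0.765, 0.003]
force: [4.0, 1.0, 4.2]
gripper_width: -0.0
```

Run:
```python
from h import *
s=read_state();print(s['tool_pos'],s['force'])
f=grab_frame('wrist');save(f,'w2.png')
```

```text
[0.6335366  0.2070131  0.05679511] [4.04459548 0.99261333 4.24641622]
```

View pics/w2.png

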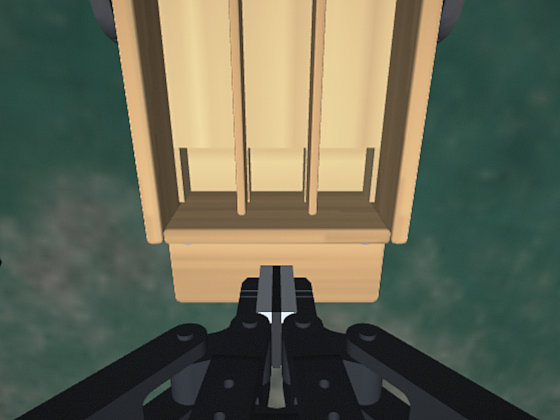

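Fingertips sit mid-tab at about (277,275), pockets still empty. I keep pressing.

Call:
carry_out([
  [[0,0,5],0,-1],
  [[0,0,10],0,-1],
  [[0,-2,15],0,-1],
  [[0,-3,19],0,-1],
  [[0,-3,22],0,-1],
])

```text
clock: 4.18
tool_pos: [0.6308, 0.2066, 0.0377]
orientation: [0.002, 0.644, 0.765, 0.004]
force: [-5.7, -2.5, 32.6]
gripper_width: 0.006
```

Call:
carry_out([
  [[0,0,1],0,-1],
  [[0,0,1],0,-1],
  [[0,0,1],0,-1],
  [[0,0,1],0,-1],
  [[0,0,1],0,-1],
])

```text
clock: 4.8
tool_pos: [0.6308, 0.2065, 0.0382]
orientation: [0.002, 0.644, 0.765, 0.004]
force: [-0.8, -0.7, 11.7]
gripper_width: -0.0
```

Run:
```python
from h import *
s=read_state();print(s['tool_pos'],s['force'])
f=grab_frame('wrist');save(f,'w3.png')
```

```text
[0.63083715 0.20649325 0.03816061] [-0.83704482 -0.69789902 11.67876563]
```

View pics/w3.png

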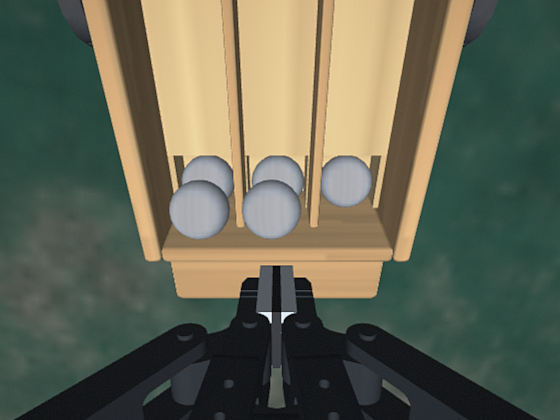

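The stop is reached. Wrist view: one ball is seated in each pocket at (207,181), (277,181) and (347,181). Two extras lie on top against the wall at (199,209) and (272,209). I retreat upward.

Call:
carry_out([
  [[0,0,-30],0,-1],
  [[0,0,-80],0,-1],
  [[0,0,-130],0,-1],
  [[0,0,-130],0,-1],
])

```text
clock: 5.35
tool_pos: [0.6309, 0.2064, 0.172]
orientation: [0.004, 0.644, 0.765, 0.007]
force: [0.4, -0.1, -0.8]
gripper_width: 0.003
```

Run:
```python
from h import *
p=np.load('p.npy'); s=read_state();print(s['tool_pos'],s['force'])
X=b2w([*p[:3],.25],np.array([-.11,0,.004])); X[2]=.16
print(inc(X,p[2]+np.pi/2))
f=grab_frame('wrist');save(f,'w4.png')
for t in(.25,.23,.2):print(proj(f,b2w([*p[:3],t],np.array([[.064,.026,-.003],[.064,0,-.003],[.064,-.026,-.003]]))).round())
```

```text
[0.63087325 0.2064356  0.17195255] [ 0.39530451 -0.12920132 -0.76509262]
(array([  -0.8, -214.5,    8.7]), np.float64(0.004), array([ 0.014,  0.005, -1.   ]))
[[311. 130.]
 [274. 130.]
 [238. 130.]]
[[311. 131.]
 [274. 131.]
 [238. 131.]]
[[311. 132.]
 [274. 132.]
 [237. 132.]]
```

View pics/w4.png

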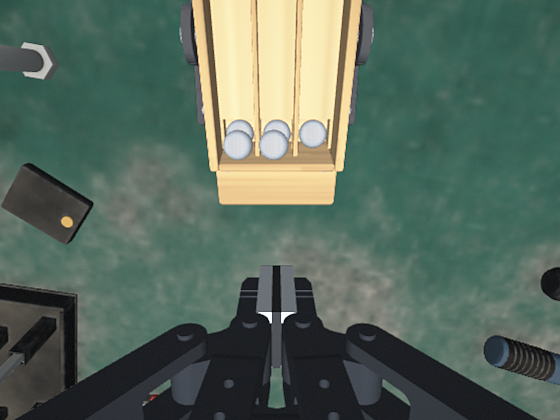

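All three pocket balls match the predicted seats within 3 px. Moving over to the channel tab.

Call:
carry_out([
  [[0,-55,0],0,-1],
  [[0,-110,0],0,-1],
  [[0,-165,3],0,-1],
  [[0,-214,6],0,-1],
  [[0,-214,8],0,-1],
])

```text
clock: 6.02
tool_pos: [0.4129, 0.1679, 0.1566]
orientation: [0.0, 0.644, 0.765, 0.001]
force: [0.4, -0.1, -0.3]
gripper_width: -0.003
```

Run:
```python
from h import *
p=np.load('p.npy'); s=read_state();print(s['tool_pos'],s['force'])
X=b2w([*p[:3],.25],np.array([-.11,0,.004]))
print(inc(X,p[2]+np.pi/2))
f=grab_frame('wrist');save(f,'w5.png')
T=np.array(s['tool_pos']);T[2]=.091;print(proj(f,T))
print(proj(f,b2w([*p[:3],.25],np.array([[-.122,.045,.004],[-.122,-.045,.004],[-.08,0,.004]]))))
```

```text
[0.41294531 0.16792799 0.1565773 ] [ 0.39292921 -0.13644562 -0.26584954]
(array([ 0. ,  6.9, 65.5]), np.float64(0.004), array([ 0.001,  0.   , -1.   ]))
[[276.73857477 227.21464205]]
[[354.56422105 221.89515399]
 [199.24931947 221.22775342]
 [276.54600042 275.85012082]]
```

View pics/w5.png

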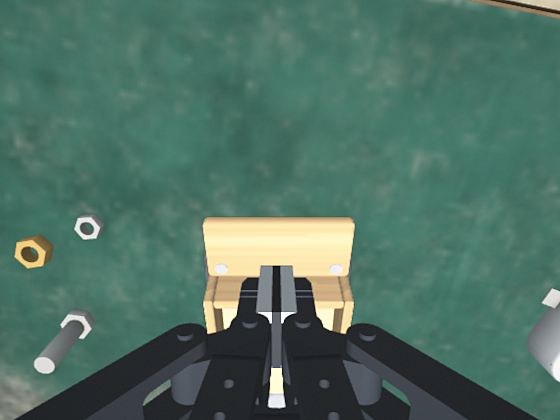

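Wrist view: tab spans rows 217–275, tip lands at row 227, about 6 mm from the outer edge. I shift 4 mm inward and press.

Call:
carry_out([
  [[1,4,20],0,-1],
  [[1,4,42],0,-1],
  [[1,4,54],0,-1],
  [[1,4,61],0,-1],
  [[1,4,68],0,-1],
])

```text
clock: 6.7
tool_pos: [0.4202, 0.1706, 0.089]
orientation: [0.001, 0.644, 0.765, 0.002]
force: [-1.3, 0.3, 4.4]
gripper_width: 0.003
```

Call:
carry_out([
  [[0,0,7],0,-1],
  [[0,0,14],0,-1],
  [[0,0,21],0,-1],
  [[0,0,28],0,-1],
  [[0,0,35],0,-1],
])

```text
clock: 7.32
tool_pos: [0.4201, 0.1706, 0.0535]
orientation: [0.001, 0.644, 0.765, 0.002]
force: [-3.2, 0.2, 3.8]
gripper_width: -0.002
```

Call:
carry_out([
  [[0,0,5],0,-1],
  [[0,0,10],0,-1],
  [[0,0,14],0,-1],
  [[0,0,17],0,-1],
  [[0,0,17],0,-1],
])

```text
clock: 7.95
tool_pos: [0.4219, 0.171, 0.0388]
orientation: [0.002, 0.644, 0.765, 0.004]
force: [-3.6, -3.1, 23.0]
gripper_width: -0.002
```

Call:
carry_out([
  [[0,0,0],0,-1],
  [[0,0,0],0,-1],
  [[0,0,-40],0,-1],
  [[0,0,-90],0,-1],
  [[0,0,-140],0,-1],
])

```text
clock: 8.57
tool_pos: [0.4206, 0.1706, 0.1796]
orientation: [0.002, 0.644, 0.765, 0.003]
force: [1.4, 0.1, -0.5]
gripper_width: -0.002
```

Call:
carry_out([
  [[0,-40,-40],0,-1],
  [[0,-80,-80],0,-1],
  [[-40,-100,-100],0,-1],
  [[-80,-120,-100],0,-1],
  [[-80,-120,-100],0,-1],
])

```text
clock: 9.2
tool_pos: [0.3145, 0.0695, 0.2783]
orientation: [0.002, 0.645, 0.764, 0.003]
force: [-0.5, 0.2, 0.0]
gripper_width: 0.006
```

Run:
```python
from h import *
s=read_state();print(s['clock'],s['tool_pos'],s['force'])
for n,c in (('top',(150,300,130,260)),('scene',(140,240,170,280))):
    f=grab_frame(n);save(f,n+'9.png');a=cv2.imread('pics/%s9.png'%n);cv2.imwrite('pics/%s9c.png'%n,cv2.resize(a[c[0]:c[1],c[2]:c[3]],None,fx=4,fy=4,interpolation=cv2.INTER_CUBIC))
```

```text
9.2 [0.31445163 0.06953671 0.27834929] [-0.48221677  0.17147081  0.0396449 ]
```

View pics/top9c.png

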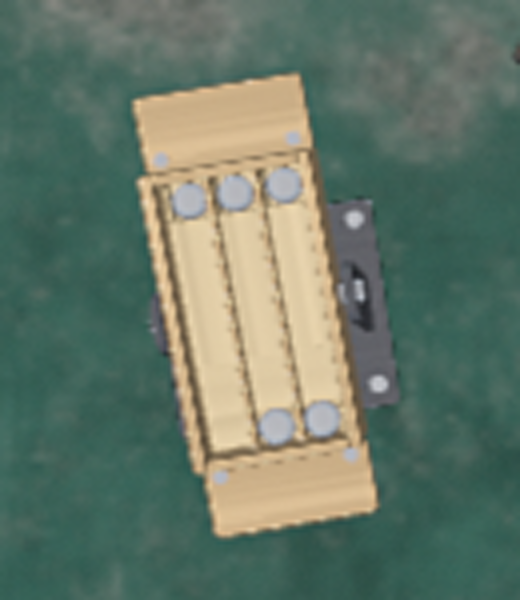

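View pics/scene9c.png

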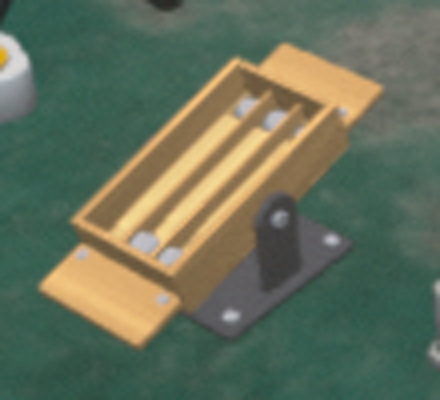

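Top view: one ball in each pocket near crop (190,200), (235,193), (284,185), and two in the channel at (277,427) and (322,418). The board is tipped channel end down. Quick numeric check before handing in.

Run:
```python
from h import *
p=np.load('p.npy'); f=grab_frame('top');g=grab_frame('scene')
save(f,'top10.png')
print((cv2.absdiff(f['color'],cv2.cvtColor(cv2.imread('pics/top9.png'),cv2.COLOR_BGR2RGB))[150:300,150:235]).max())
Q=b2w([*p[:3],-.25],np.array([[64,26,-3],[64,0,-3],[64,-26,-3],[-65,0,8],[-65,-26,8]])/1000)
print(((proj(f,Q)-[130,150])*4).round()); print(((proj(g,Q)-[170,140])*4).round())
print([(round(o['conf'],2),o['box']) for o in outline_of('double','top')])
job_done()
```

```text
5
[[193. 199.]
 [240. 191.]
 [288. 183.]
 [280. 426.]
 [327. 418.]]
[[253. 110.]
 [282. 123.]
 [311. 137.]
 [146. 246.]
 [175. 262.]]
[(0.98, [341.6, 161.2, 381.7, 273.4])]
the job is handed in; nothing more can be done
```

I counted three balls out with the three-pocket board and handed the job in at about 9 s. I pressed its pocket tab down to the stop with shut fingers and waited. The wrist view then showed a ball in every pocket, with two extras lying on top. I then pressed the channel tab down to its stop and drew the arm clear.

**Last checks:** The final pictures show a ball in each of the three pockets and the other two in the channel, with the board tipped channel end down.
- In the top view the balls lie about 1 pixel (roughly 2 mm) from where my board fit puts the seats and the channel.
- In the scene picture I compared the seats only by eye. The ball in the pocket on the robot's right is mostly hidden there, so only the top view confirms it.
- The balls and board were not moving between the last two pictures, and the wrist force read near zero.

**Forces and the other board:** The highest force reported at the end of a move was about 33 N, at the first stop. The fingers stayed on the end tabs, outside the walls. The arm never came near the two-pocket board, which was found in its place in the last picture; I did not measure its tilt.

**Disagreements:** My first fit, from the top view alone, gave a tilt of −0.30 rad, beyond the stop. Adding the scene view corrected it to −0.245 rad. The wrist camera also differed from that fit by 3 to 4 mm, which I allowed for at the channel tab.

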